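# Clear the wheel drive's fault and hold its index pin out

## Robot

A 6-joint arm with a two-finger parallel gripper is mounted at the origin on the work surface. World frame = base frame: x ahead of the robot, y to its left, z up, the work surface at z = 0. Lengths are in m, angles in rad, forces in N, time in s.
With the tool pointing down it reaches from about 0.25 to 0.725 m from the base axis. Payload 4 kg.
Tool frame: the origin (TCP) lies on the centre line of the jaws, within the pads' length; the fingertips stand 14 mm ahead of it and the grasp point (between the pads) lies 5 mm behind it; z points along the fingers, x is the direction in which the jaws open and shut, and the axes are right-handed (so a half turn about z gives the same grasp; the last joint's range is limited). The gripper opens to 85 mm and grips with 20 to 120 N. Pads are 22 mm wide; open, the fingers measure 114 mm over their backs; the gripper's body (76 mm by 85 mm) begins 54 mm behind the grasp point. The pads swing forward as they close: fully open they stand 13 mm farther back than shut.
Start: joints at [1.191, 0.241, 0.005, 1.335, 0, 1.571], TCP at [0.185, 0.464, 0.245] pointing down, gripper open.
Joint ranges: [-2.72, 2.72], [-1.05, 1.87], [-1.09, 1.28], [-1.99, 2.15], [-1.42, 1.44], [-3.14, 3.14]. Speed limits (rad/s): [2.79, 2.79, 3.14, 3.14, 3.14, 3.14].

## Interface

Orientations are given as a unit quaternion [x, y, z, w].
In Python, from workcell import bot gives the robot as it stands.
- The arm moves only by the tool play_rows, never from a script. Its argument "motion" is a list of rows, each an object with "fingers": the closure, from -1 (fully open) to 1 (shut), so that 0 is half open; "translation": the shift along the tool's x, y, z in cm, a list of three; "roll": the turn about the tool's z in degrees. A call has 1 to 20 rows; each row is the pose to reach, as a shift and turn from the pose commanded when the call began, along the tool's axes at that moment; what a row does not reach only later rows make up. A row lasts 1/12 s, in which the tool goes at most 41.7 mm and 7.16 degrees, less where a joint would pass 70% of its speed; a pose out of reach is approached as far as the arm can. A call with a gripper value outside its range is refused whole. The fingers move at their own pace and stop on an object; the grip force is fixed at half the most. Time passes only in rows, so rows that repeat a pose let the fingers close. It gives the time, the measured TCP pose, the force and the opening at its end, in the units of the state.
- bot.get_obs(): the state, without advancing time (a new reading comes with each control period).
- bot.camera(name): name is "scene" or "top" or "wrist"; returns a dict with "pixels" (384x512x3 uint8, red, green, blue), "intrinsics" (3x3 intrinsics, pixels), "world_to_cam" (4x4, takes a point from world to camera coordinates). Camera axes: x right, y down, z forward; pixel columns grow to the right and rows downward; lengths in m; the calibration is good to about 2 mm. A picture is of the moment at which its call begins. There is no depth.
- bot.job_done(): hands the job in, once; it reports no verdict.
The state is a dict: "clock": time; "joint_pos": joint angles; "joint_vel": joint speeds; "tau": joint torques, N m; "eef_pos": TCP position; "tool_rot": TCP orientation; "ft_force": force on the tool from outside, world axes, zero at the start; "ft_torque": the same for the moment, N m; "grip_width": finger opening in m.
Only numpy, scipy, OpenCV 4.12 (cv2) and the standard library are available. Lean on these libraries where they do the work, as an engineer would, in place of code of your own. Each camera call takes 0.05 s, during which the arm holds its last target. There are 200 camera calls.

## Task

The indexing wheel's drive has tripped. Clear it at the stop button: push the mushroom head fully in and let it spring back, then turn the head clockwise (seen from above) until it stops to reset it. Then pull the wheel's sprung index pin straight up by its T-handle, fully back and clear of its hole, and finish while still holding it there so that I can turn the wheel by hand; leave the jug, the bowl on the wheel and the brush where they are.

Things in the scene. Friction and masses are not known exactly. Their poses are not given: they have to be found in the camera images.
- stop_top (a point): Middle of the top of the stop button's head, on its upright axis, 106 mm above the table when out. Dark grey round mushroom head, 40 mm across, its side 78 to 102 mm above the table, so it can be gripped round the side from above. A small ridge 34 x 8 x 4 mm on its top lies along this point's x axis (x, y turn with the head; z up).
- stop_box: Grey box 90 x 90 mm, 60 mm high, fixed to the table, with the stop button in the middle of its top; round the button a black collar 42 mm across reaches 66 mm above the table. Origin: centre of its underside.
- stop_press (a joint): How far the stop's head is pushed down, m: 0 out, 0.006 fully in. A spring brings it back when let go; it takes about 3 N to start and 8 N fully in.
- stop_turn (a joint): How far the stop's head is turned clockwise seen from above, rad: it starts between 0 and 0.25 and meets its end stop at 1.2 (reset). Stiff by friction (about 0.06 N m); it stays where it is left.
- pin_handle (a point): Centre of the index pin's T-handle: a black round bar 14 mm thick and 58 mm long, level, along this point's y axis (z up); 160 mm above the table when the pin is home. Under it a 13 mm thick stem runs down into a steel sleeve, whose top is 125 mm above the table. The handle does not turn about the pin.
- wheel_stand: The wheel's stand, fixed to the table. Origin: on the table straight below the pin. A steel sleeve 26 mm across guides the pin; a grey bracket carries it (arm 34 mm wide, top 115 mm above the table), its post 47 mm from the pin on the -x side. The wheel lies on the +x side.
- pin_tip (a point): Lower end of the 10 mm thick index pin, on the pin's axis; 63 mm above the table when home, 10 mm deep in the wheel.
- seat_hole (a point): Mouth of the hole in the wheel's top face in which the pin sits, 73 mm above the table, straight below the handle. The flat round aluminium wheel is 260 mm across and 18 mm thick, its centre 105 mm from here along +x of this point; it does not turn during the job.
- index_pin (a joint): How far the index pin is pulled up, m: 0 home, 0.020 at its upper stop (fully back). The tip leaves the hole at 0.010. A spring pulls it home at once when let go: about 8 N at 0, 14 N at 0.020.
- bowl_mid (a point): Middle of a loose white bowl, 92 mm across and 42 mm high, standing on the middle of the wheel (rim 115 mm above the table).
- jug_mid (a point): Centre of a loose white clay jug, 147 mm high, belly 96 mm across, with a handle, standing beyond the stop box. The point is 75 mm above the table.
- brush: A loose brush, about 170 mm long, lying on the table between the stop box and the wheel stand; its origin is the middle of its underside.

How it is judged:
On the way, in this order (a step that is already met when the one before it is completed fails the run):
1. the stop's head is pushed fully in (value of joint stop_press above 0.005 m), for 0.1 s.
2. the head has sprung out again and is turned clockwise to its end (value of joint stop_turn above 1 rad and value of joint stop_press below 0.003 m), for 0.1 s.
3. the index pin is pulled fully back by the fingers (value of joint index_pin above 0.017 m and contact force between the fingers and index_pin above 3 N), for 0.3 s.
At the end, for the whole second after the job is handed in: The fingers still hold the index pin pulled up by more than 17 of its 20 mm, its tip more than 6 mm above the wheel's hole; the stop's head is out (less than 2 mm in) and turned clockwise past 1.0 of 1.2 rad (all of step 3 and z of pin_tip in the frame of seat_hole above 0.006 m and value of joint stop_turn above 1 rad and value of joint stop_press below 0.002 m); the arm keeps its last pose, push and grip.
It fails at once if the bowl is pushed more than 20 mm or tipped (distance of bowl_mid from where it was at the start of the episode above 0.02 m or angle between bowl_mid's own z axis and vertical above 0.3 rad).
It fails at once if the jug is pushed more than 20 mm or tipped (distance of jug_mid from where it was at the start of the episode above 0.02 m or angle between jug_mid's own z axis and vertical above 0.3 rad).
It fails at once if the brush is moved more than 30 mm (distance of brush from where it was at the start of the episode above 0.03 m).
It also fails if it takes over 51 s, if anything falls off the work surface, if the arm or the gripper's body presses on something with over 40 N, if the wrist force passes 120 N, or if a joint passes its speed limit or range.

## Working session

There is one attempt and no reset: what is moved stays moved. The work goes in short steps, Python scripts to look and compute and a tool call to move; the robot and the scene stay as the last step left them, time stands still between calls to the robot, and variables do not carry over. Pictures are saved under pics/ and viewed, about 8 in all and at most 12, crops included, and the job is handed in when it is done.

Besides the shell and the picture viewer there is one more tool, called after "Call:" as name(argument=value, ...) on one line, values as JSON. play_rows: Moves the arm, as the interface text tells. Its arguments: {"type":"object","properties":{"motion":{"type":"array","items":{"type":"object","properties":{"fingers":{"type":"number"},"translation":{"type":"array","items":{"type":"number"}},"roll":{"type":"number"}}}}},"required":["motion"]}

```bash
mkdir -p pics; cat > h.py <<'E'
import numpy as np, cv2
from workcell import bot
def ray(c,uv):
    K=np.array(c["intrinsics"]);T=np.array(c["world_to_cam"]);R=T[:3,:3];o=-R.T@T[:3,3]
    return o,R.T@np.linalg.inv(K)@np.array([uv[0],uv[1],1.])
def plane(c,uv,z):
    o,d=ray(c,uv);return o+d*(z-o[2])/d[2]
def proj(c,p):
    q=np.array(c["world_to_cam"])@np.append(p,1);q=np.array(c["intrinsics"])@q[:3];return q[:2]/q[2]
def two(a,ua,b,ub):
    o1,d1=ray(a,ua);o2,d2=ray(b,ub);d1/=np.linalg.norm(d1);d2/=np.linalg.norm(d2)
    s=np.linalg.lstsq(np.c_[d1,-d2],o2-o1,rcond=None)[0]
    p,q=o1+s[0]*d1,o2+s[1]*d2;return (p+q)/2,np.linalg.norm(p-q)
def save(c,n): cv2.imwrite(n,cv2.cvtColor(c["pixels"],cv2.COLOR_RGB2BGR))
E
python3 - <<'E'
from h import *
import pickle
o=bot.get_obs();print({k:np.round(v,3).tolist() for k,v in o.items()})
C={}
for n in["scene","top","wrist"]:
    C[n]=bot.camera(n);save(C[n],f"pics/{n}0.png");T=np.array(C[n]["world_to_cam"]);print(n,-T[:3,:3].T@T[:3,3])
pickle.dump(C,open("c0.pkl","wb"))
E
```

```text
{'clock': 0.0, 'joint_pos': [1.191, 0.241, 0.004, 1.335, -0.0, 1.571], 'joint_vel': [-0.0, 0.001, -0.001, -0.0, 0.001, 0.002], 'tau': [0.0, -37.232, 25.241, 0.017, -0.0, -0.0], 'eef_pos': [0.185, 0.464, 0.244], 'tool_rot': [0.828, 0.561, -0.001, 0.001], 'ft_force': [-0.145, -0.277, -1.065], 'ft_torque': [-0.047, -0.029, -0.027], 'grip_width': 0.085}
scene [ 1.12457516 -0.18566423  0.9022031 ]
top [ 0.48588519 -0.0363551   0.83668744]
wrist [0.12481772 0.48816703 0.37475201]
```

View pics/scene0.png

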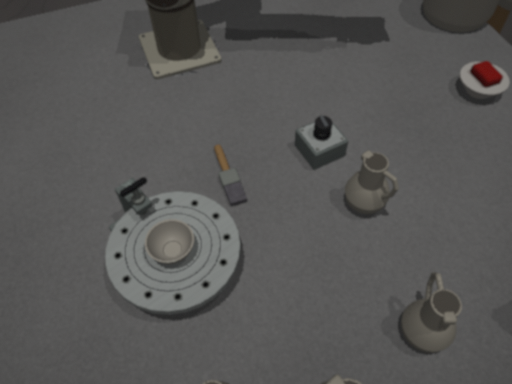

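View pics/top0.png

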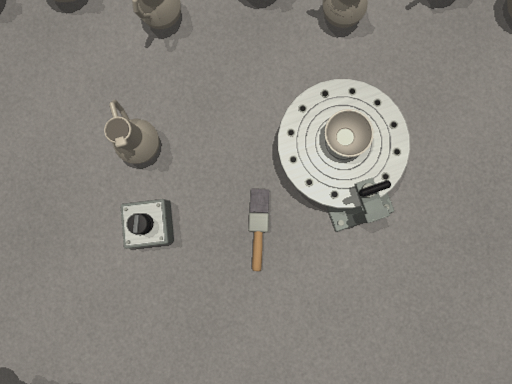

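Scene view: stop head at about (322,127), handle at about (133,186). Top view: stop head at about (139,224), T-bar from (361,193) to (389,184), jug at about (137,140), bowl at about (349,135). Next I'll segment the two dark parts.

```bash
cat > m.py <<'E'
from h import *
import pickle
C=pickle.load(open("c0.pkl","rb"))
def blob(c,x0,y0,x1,y1,th=55):
    g=c["pixels"][y0:y1,x0:x1].max(2);m=(g<th).astype(np.uint8)
    n,l,s,ce=cv2.connectedComponentsWithStats(m);i=1+np.argmax(s[1:,4])
    ct=max(cv2.findContours((l==i).astype(np.uint8),0,1)[0],key=cv2.contourArea)
    return ce[i]+[x0,y0],s[i],cv2.minAreaRect(ct),np.array([x0,y0])
t,s=C["top"],C["scene"]
for nm,c,b in[("head",t,(122,208,158,240)),("headS",s,(308,110,338,142))]:
    print(nm,blob(c,*b)[:3])
for nm,c,b in[("bar",t,(352,175,398,203)),("barS",s,(115,172,152,200))]:
    r=blob(c,*b,th=40);print(nm,r[:3])
    P=cv2.boxPoints(r[2])+r[3];P=[plane(c,p,.16) for p in P]
    k=np.argmax([np.linalg.norm(P[0]-P[1]),np.linalg.norm(P[1]-P[2])])
    d=P[1+k]-P[k];print(" centre@.16",np.mean(P,0).round(4),"len",np.linalg.norm(d).round(4),"ang",np.degrees(np.arctan2(d[1],d[0])).round(1))
a=blob(t,122,208,158,240)[0];print("head@.1",plane(t,a,.1))
print("bar two",two(t,blob(t,352,175,398,203,40)[0],s,blob(s,115,172,152,200,40)[0]))
print("box@.06",plane(t,(145,224),.06), "jug@.075",plane(t,(137,142),.075),"bowl",plane(t,(349,135),.115),"wheel",plane(t,(343.5,143),.073))
A=cv2.resize(t["pixels"][195:255,110:180],None,fx=7,fy=7,interpolation=2)
B=cv2.resize(s["pixels"][105:169,285:355],None,fx=5.5,fy=5.5,interpolation=2)
D=cv2.resize(t["pixels"][165:235,320:405],None,fx=4.5,fy=4.5,interpolation=2)
im=np.zeros((430,790,3),np.uint8);A=A[:,:];im[:A.shape[0],:390]=A[:,:390];im[:min(430,D.shape[0]),395:395+D.shape[1]]=D[:430]
cv2.imwrite("pics/crop.png",im[:,:,::-1])
E
python3 m.py
```

```text
head (array([147.11111111, 223.74814815]), array([ 15,   6,  17,  20, 135], dtype=int32), ((23.636608123779297, 16.47612762451172), (13.390681266784668, 20.240530014038086), 11.888657569885254))
headS (array([322.03642384, 128.71192053]), array([  6,   7,  18,  23, 302], dtype=int32), ((14.396341323852539, 17.93292808532715), (16.233436584472656, 22.748897552490234), 6.34019136428833))
bar (array([373.88607595, 188.7278481 ]), array([  7,   6,  32,  16, 158], dtype=int32), ((22.35000228881836, 13.549999237060547), (6.957010269165039, 32.57146072387695), 71.56504821777344))
 centre@.16 [ 0.5442 -0.2216  0.16  ] len 0.0562 ang -71.2
barS (array([132.48148148, 187.21604938]), array([  5,   6,  26,  20, 162], dtype=int32), ((17.740341186523438, 15.390558242797852), (6.420194149017334, 29.677017211914062), 58.392494201660156))
 centre@.16 [ 0.5491 -0.2219  0.16  ] len 0.0554 ang 108.9
head@.1 [0.48056306 0.18912015 0.1       ]
bar two (array([ 0.54432537, -0.22257158,  0.15426473]), np.float64(0.0004365799177649085))
box@.06 [0.47974292 0.20558907 0.06      ] jug@.075 [0.64275393 0.22346171 0.075     ] bowl [ 0.64818175 -0.18968183  0.115     ] wheel [ 0.64154532 -0.18752337  0.073     ]
```

View pics/crop.png

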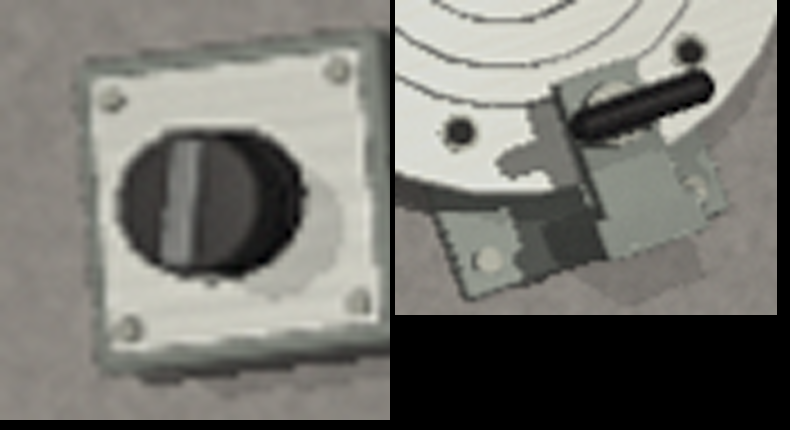

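The crop shows the head's top disc centred at about (137,224) full-frame, with the ridge nearly vertical in the image. The bar lies over the sleeve. The bar-to-wheel distance measures 103 mm against the 105 mm given, and the bar is perpendicular to it, so the pin measurement holds up.

```bash
cat >> h.py <<'E'
def delta(p,ang):
    from scipy.spatial.transform import Rotation as R
    o=bot.get_obs();r=R.from_quat(o["tool_rot"]);M=r.as_matrix();a=np.degrees(np.arctan2(M[1,0],M[0,0]))
    print("t",round(float(o["clock"]),2),"pos",np.round(o["eef_pos"],4),"ang",a.round(1),"-> cm",(M.T@(np.array(p)-o["eef_pos"])*100).round(2),"roll",round((a-ang+180)%360-180,1),"F",np.round(o["ft_force"],1),"w",round(float(o["grip_width"]),4),"j6",round(float(o["joint_pos"][5]),2))
E
python3 - <<'E'
from h import *
import pickle
C=pickle.load(open("c0.pkl","rb"));t,s=C["top"],C["scene"]
print(plane(t,(137.1,224),.102),[plane(s,(322,y),.102) for y in(121,123)],proj(s,plane(t,(137.1,224),.102)))
delta([.481,.2065,.2],90)
E
```

```text
[0.47995807 0.20754598 0.102     ] [array([0.48136406, 0.2069401 , 0.102     ]), array([0.48675965, 0.20437829, 0.102     ])] [321.97472803 120.48851553]
t 0.15 pos [0.1852 0.4639 0.2446] ang 68.2 -> cm [-12.94  37.02   4.48] roll -21.8 F [0.8 0.4 0.1] w 0.0855 j6 1.57
```

Call:
play_rows(motion=[{"translation":[-13,37,4.4],"roll":-21.8,"fingers":-1},{"translation":[-13,37,4.4],"roll":-21.8,"fingers":-1},{"translation":[-13,37,4.4],"roll":-21.8,"fingers":-1},{"translation":[-13,37,4.4],"roll":-21.8,"fingers":-1},{"translation":[-13,37,4.4],"roll":-21.8,"fingers":-1},{"translation":[-13,37,4.4],"roll":-21.8,"fingers":-1},{"translation":[-13,37,4.4],"roll":-21.8,"fingers":-1},{"translation":[-13,37,4.4],"roll":-21.8,"fingers":-1},{"translation":[-13,37,4.4],"roll":-21.8,"fingers":-1},{"translation":[-13,37,4.4],"roll":-21.8,"fingers":-1},{"translation":[-13,37,4.4],"roll":-21.8,"fingers":-1},{"translation":[-13,37,4.4],"roll":-21.8,"fingers":-1},{"translation":[-13,37,4.4],"roll":-21.8,"fingers":-1},{"translation":[-13,37,4.4],"roll":-21.8,"fingers":-1}])

```text
clock: 1.32
eef_pos: [0.4799, 0.2071, 0.2013]
tool_rot: [0.706, 0.708, -0.0, -0.0]
ft_force: [0.1, -0.1, 0.8]
grip_width: 0.0855
```

```bash
python3 - <<'E'
from h import *
w=bot.camera("wrist");delta([.481,.2067,.09],90)
im=w["pixels"].copy();print(proj(w,[.481,.2067,.102]))
cv2.drawMarker(im,tuple(int(v) for v in proj(w,[.481,.2067,.102])),(255,0,0))
cv2.imwrite("pics/w1.png",im[:,:,::-1])
E
```

```text
t 1.37 pos [0.4799 0.2074 0.2014] ang 90.2 -> cm [-0.07  0.11 11.14] roll 0.2 F [0.4 0.1 0.1] w 0.0856 j6 0.41
[256.02373648 197.28214045]
```

View pics/w1.png

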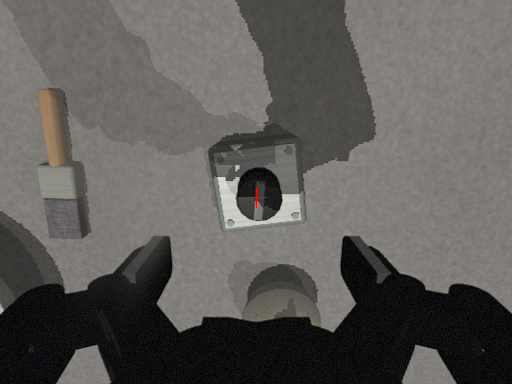

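The marker for the measured head lands on the head and ridge in the wrist view (disc at about (259,194)), so it agrees to about 1 mm. Now I'll descend and grip.

Call:
play_rows(motion=[{"translation":[0,0.1,3.5],"fingers":-1},{"translation":[0,0.1,7],"fingers":-1},{"translation":[0,0.1,9.5],"fingers":-1},{"translation":[0,0.1,11],"fingers":-1},{"translation":[0,0.1,11.5],"fingers":-1},{"translation":[0,0.1,11.5],"fingers":-1},{"translation":[0,0.1,11.5],"fingers":1},{"translation":[0,0.1,11.5],"fingers":1},{"translation":[0,0.1,11.5],"fingers":1},{"translation":[0,0.1,11.5],"fingers":1},{"translation":[0,0.1,11.5],"fingers":1},{"translation":[0,0.1,11.5],"fingers":1},{"translation":[0,0.1,11.5],"fingers":1},{"translation":[0,0.1,11.5],"fingers":1},{"translation":[0,0.1,11.5],"fingers":1},{"translation":[0,0.1,11.5],"fingers":1},{"translation":[0,0.1,11.5],"fingers":1},{"translation":[0,0.1,11.5],"fingers":1}])

```text
schema error: expected keys fingers, translation, roll
```

```bash
python3 - <<'E'
from h import *
delta([.481,.2067,.08],90)
E
```

```text
t 1.37 pos [0.4799 0.2074 0.2014] ang 90.2 -> cm [-0.07  0.11 12.14] roll 0.2 F [0.4 0.1 0.1] w 0.0856 j6 0.41
```

Call:
play_rows(motion=[{"translation":[0,0.1,3.5],"roll":0,"fingers":-1},{"translation":[0,0.1,7],"roll":0,"fingers":-1},{"translation":[0,0.1,9.5],"roll":0,"fingers":-1},{"translation":[0,0.1,11],"roll":0,"fingers":-1},{"translation":[0,0.1,11.5],"roll":0,"fingers":-1},{"translation":[0,0.1,11.5],"roll":0,"fingers":-1},{"translation":[0,0.1,11.5],"roll":0,"fingers":1},{"translation":[0,0.1,11.5],"roll":0,"fingers":1},{"translation":[0,0.1,11.5],"roll":0,"fingers":1},{"translation":[0,0.1,11.5],"roll":0,"fingers":1},{"translation":[0,0.1,11.5],"roll":0,"fingers":1},{"translation":[0,0.1,11.5],"roll":0,"fingers":1},{"translation":[0,0.1,11.5],"roll":0,"fingers":1},{"translation":[0,0.1,11.5],"roll":0,"fingers":1},{"translation":[0,0.1,11.5],"roll":0,"fingers":1},{"translation":[0,0.1,11.5],"roll":0,"fingers":1},{"translation":[0,0.1,11.5],"roll":0,"fingers":1},{"translation":[0,0.1,11.5],"roll":0,"fingers":1}])

```text
clock: 2.87
eef_pos: [0.4829, 0.2086, 0.088]
tool_rot: [0.706, 0.708, 0.003, -0.001]
ft_force: [-1.0, 6.5, 2.1]
grip_width: 0.0387
```

```bash
python3 - <<'E'
from h import *
delta([.481,.2067,.08],90)
E
```

```text
t 2.87 pos [0.4829 0.2086 0.088 ] ang 90.1 -> cm [-0.19 -0.19  0.8 ] roll 0.1 F [-1.   6.5  2.1] w 0.0387 j6 0.4
```

Gripped, with the jaws at 38.7 mm. Now I'll push down.

Call:
play_rows(motion=[{"translation":[0,0,0.2],"roll":0,"fingers":1},{"translation":[0.1,0,0.4],"roll":0,"fingers":1},{"translation":[0.1,0,0.6],"roll":0,"fingers":1},{"translation":[0.1,0,0.7],"roll":0,"fingers":1},{"translation":[0.1,0,0.7],"roll":0,"fingers":1},{"translation":[0.1,0,0.7],"roll":0,"fingers":1},{"translation":[0.1,0,0.7],"roll":0,"fingers":1}])

```text
clock: 3.45
eef_pos: [0.4832, 0.2088, 0.0827]
tool_rot: [0.707, 0.708, 0.003, 0.0]
ft_force: [-4.1, 2.3, 15.1]
grip_width: 0.0384
```

Call:
play_rows(motion=[{"translation":[0,0,0.1],"roll":0,"fingers":1},{"translation":[0,0,0.2],"roll":0,"fingers":1},{"translation":[0,0,0.3],"roll":0,"fingers":1},{"translation":[0,0,0.3],"roll":0,"fingers":1},{"translation":[0,0,0.3],"roll":0,"fingers":1}])

```text
clock: 3.87
eef_pos: [0.4836, 0.2089, 0.0825]
tool_rot: [0.707, 0.708, 0.004, 0.001]
ft_force: [-9.2, -0.4, 30.9]
grip_width: 0.0382
```

```bash
python3 - <<'E'
from h import *
delta([.481,.2067,.08],90)
w=bot.camera("scene");save(w,"pics/s2.png");cv2.imwrite("pics/s2c.png",cv2.resize(w["pixels"][80:180,270:390,::-1],None,fx=5,fy=5,interpolation=2))
E
```

```text
t 3.87 pos [0.4836 0.2089 0.0825] ang 90.1 -> cm [-0.22 -0.26  0.24] roll 0.1 F [-9.2 -0.4 30.9] w 0.0382 j6 0.41
```

View pics/s2c.png

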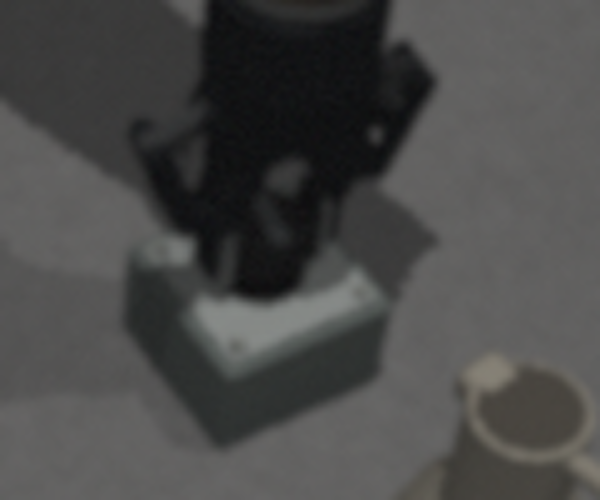

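The picture shows the jaws round the head, clear of the box top, with the jug untouched. TCP z stopped hard at 82.5 mm: force rose from 15 to 31 N in 0.2 mm, so the head is bottomed. Now I'll let it rise and see how far it comes up.

Call:
play_rows(motion=[{"translation":[0,0,-0.4],"roll":0,"fingers":1},{"translation":[0,0,-0.8],"roll":0,"fingers":1},{"translation":[0,0,-1.1],"roll":0,"fingers":1},{"translation":[0,0,-1.2],"roll":0,"fingers":1},{"translation":[0,0,-1.2],"roll":0,"fingers":1},{"translation":[0,0,-1.2],"roll":0,"fingers":1}])

```text
clock: 4.42
eef_pos: [0.4828, 0.2087, 0.0889]
tool_rot: [0.707, 0.708, 0.002, -0.0]
ft_force: [-1.0, 5.1, 2.2]
grip_width: 0.0388
```

The TCP came back up 6.4 mm, which is the full 6 mm stroke. Now I'll turn clockwise, which is +roll about the downward tool z.

Call:
play_rows(motion=[{"translation":[0,0,-0.1],"roll":6,"fingers":1},{"translation":[0,0,-0.1],"roll":12,"fingers":1},{"translation":[0,0,-0.1],"roll":18,"fingers":1},{"translation":[0,0,-0.1],"roll":24,"fingers":1},{"translation":[0,0,-0.1],"roll":30,"fingers":1},{"translation":[0,0,-0.1],"roll":36,"fingers":1},{"translation":[0,0,-0.1],"roll":42,"fingers":1},{"translation":[0,0,-0.1],"roll":48,"fingers":1},{"translation":[0,0,-0.1],"roll":53,"fingers":1},{"translation":[0,0,-0.1],"roll":58,"fingers":1},{"translation":[0,0,-0.1],"roll":62,"fingers":1},{"translation":[0,0,-0.1],"roll":66,"fingers":1},{"translation":[0,0,-0.1],"roll":69,"fingers":1},{"translation":[0,0,-0.1],"roll":69,"fingers":1},{"translation":[0,0,-0.1],"roll":69,"fingers":1}])

```text
clock: 5.67
eef_pos: [0.4826, 0.2069, 0.089]
tool_rot: [0.983, 0.183, 0.0, 0.001]
ft_force: [3.2, -0.7, -2.7]
grip_width: 0.0382
```

```bash
python3 - <<'E'
from h import *
delta([.481,.2067,.2],20);print(np.round(bot.get_obs()["ft_torque"],2))
E
```

```text
t 5.67 pos [0.4826 0.2069 0.089 ] ang 21.1 -> cm [ -0.14  -0.02 -11.1 ] roll 1.1 F [ 3.2 -0.7 -2.7] w 0.0382 j6 1.61
[-0.24 -0.81  0.47]
```

Wrist moment is 0.47 N·m against the 0.06 N·m friction, so the head is on its end stop. Next I'll release, rise and check.

Call:
play_rows(motion=[{"translation":[0,0,0],"roll":0,"fingers":-1},{"translation":[0,0,0],"roll":0,"fingers":-1},{"translation":[0,0,0],"roll":0,"fingers":-1},{"translation":[0,0,0],"roll":0,"fingers":-1},{"translation":[0,0,0],"roll":0,"fingers":-1},{"translation":[0,0,0],"roll":0,"fingers":-1},{"translation":[0,0,-2],"roll":0,"fingers":-1},{"translation":[0,0,-5],"roll":0,"fingers":-1},{"translation":[0,0,-9],"roll":0,"fingers":-1},{"translation":[0,0,-13],"roll":0,"fingers":-1},{"translation":[0,0,-15],"roll":0,"fingers":-1},{"translation":[0,0,-15],"roll":0,"fingers":-1},{"translation":[0,0,-15],"roll":0,"fingers":-1}])

```text
clock: 6.75
eef_pos: [0.4826, 0.2079, 0.2409]
tool_rot: [0.983, 0.183, 0.002, -0.0]
ft_force: [-0.1, 0.4, -1.0]
grip_width: 0.0854
```

```bash
python3 - <<'E'
from h import *
w=bot.camera("wrist");u=proj(w,[.481,.2075,.106]).astype(int);print(u)
p=lambda a:proj(w,np.array([.481,.2075,.106])+.017*np.array([np.cos(a),np.sin(a),0])).round()
cv2.imwrite("pics/w2.png",cv2.resize(w["pixels"][max(0,u[1]-50):u[1]+50,u[0]-60:u[0]+60,::-1],None,fx=5,fy=5,interpolation=2))
x=p(0);y=p(np.pi/2);print("x",x-u,"y",y-u)
delta([.544,-.222,.24],18.8)
E
```

```text
[252 185]
x [17.  7.] y [  7. -15.]
t 6.8 pos [0.4816 0.2074 0.2391] ang 21.0 -> cm [-9.59 42.32 -0.09] roll 2.2 F [-0.9 -0.1 -1. ] w 0.0853 j6 1.61
```

View pics/w2.png

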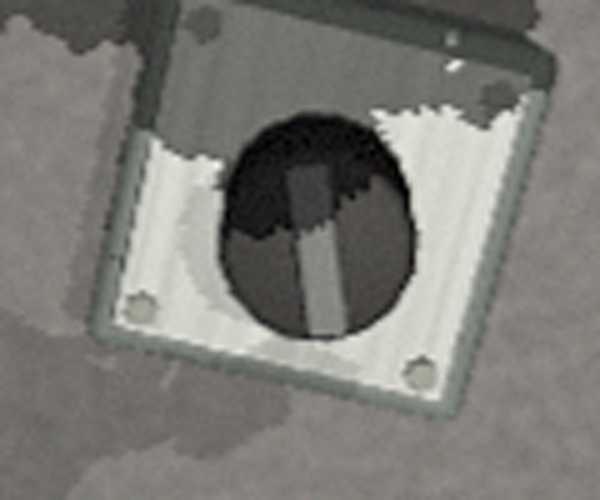

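The ridge has turned from about -4° to about -62° (58° clockwise). The head is out and the torque showed it on its stop. Now moving above the pin.

Call:
play_rows(motion=[{"translation":[-9.6,42.3,0],"roll":2.2,"fingers":-1},{"translation":[-9.6,42.3,0],"roll":2.2,"fingers":-1},{"translation":[-9.6,42.3,0],"roll":2.2,"fingers":-1},{"translation":[-9.6,42.3,0],"roll":2.2,"fingers":-1},{"translation":[-9.6,42.3,0],"roll":2.2,"fingers":-1},{"translation":[-9.6,42.3,0],"roll":2.2,"fingers":-1},{"translation":[-9.6,42.3,0],"roll":2.2,"fingers":-1},{"translation":[-9.6,42.3,0],"roll":2.2,"fingers":-1},{"translation":[-9.6,42.3,0],"roll":2.2,"fingers":-1},{"translation":[-9.6,42.3,0],"roll":2.2,"fingers":-1},{"translation":[-9.6,42.3,0],"roll":2.2,"fingers":-1},{"translation":[-9.6,42.3,0],"roll":2.2,"fingers":-1},{"translation":[-9.6,42.3,0],"roll":2.2,"fingers":-1},{"translation":[-9.6,42.3,0],"roll":2.2,"fingers":-1},{"translation":[-9.6,42.3,0],"roll":2.2,"fingers":-1},{"translation":[-9.6,42.3,0],"roll":2.2,"fingers":-1}])

```text
clock: 8.13
eef_pos: [0.544, -0.2202, 0.2391]
tool_rot: [0.986, 0.165, -0.0, -0.0]
ft_force: [0.2, -0.4, -0.1]
grip_width: 0.0853
```

```bash
python3 - <<'E'
from h import *
w=bot.camera("wrist");P=np.array([.544,-.222,.16]);d=.029*np.array([.322,-.947,0])
im=w["pixels"].copy()
for q in(P-d,P,P+d): cv2.circle(im,tuple(int(round(v)) for v in proj(w,q)),2,(255,0,0),-1);print(proj(w,q))
cv2.imwrite("pics/w3.png",im[:,:,::-1]);delta([.544,-.222,.155],18.8)
E
```

```text
[254.28878181 168.55675363]
[254.22359354 205.42851633]
[254.16276551 239.83404117]
t 8.18 pos [ 0.5441 -0.2204  0.2393] ang 19.0 -> cm [-0.06  0.15  8.43] roll 0.2 F [ 0.3 -0.5  0.6] w 0.0853 j6 0.86
```

View pics/w3.png

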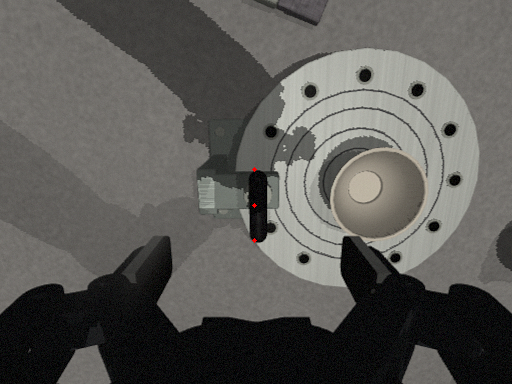

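The wrist view shows the bar from (258,170) to (258,241), about 4 px (3 mm) to the right of my estimate. The bowl is well clear. I'll split the difference, descend and grip.

Call:
play_rows(motion=[{"translation":[0.2,0.15,2],"roll":0,"fingers":-1},{"translation":[0.2,0.15,4.5],"roll":0,"fingers":-1},{"translation":[0.2,0.15,7],"roll":0,"fingers":-1},{"translation":[0.2,0.15,8.1],"roll":0,"fingers":-1},{"translation":[0.2,0.15,8.5],"roll":0,"fingers":-1},{"translation":[0.2,0.15,8.5],"roll":0,"fingers":-1},{"translation":[0.2,0.15,8.5],"roll":0,"fingers":0.3},{"translation":[0.2,0.15,8.5],"roll":0,"fingers":0.3},{"translation":[0.2,0.15,8.5],"roll":0,"fingers":1},{"translation":[0.2,0.15,8.5],"roll":0,"fingers":1},{"translation":[0.2,0.15,8.5],"roll":0,"fingers":1},{"translation":[0.2,0.15,8.5],"roll":0,"fingers":1},{"translation":[0.2,0.15,8.5],"roll":0,"fingers":1},{"translation":[0.2,0.15,8.5],"roll":0,"fingers":1},{"translation":[0.2,0.15,8.5],"roll":0,"fingers":1},{"translation":[0.2,0.15,8.5],"roll":0,"fingers":1},{"translation":[0.2,0.15,8.5],"roll":0,"fingers":1},{"translation":[0.2,0.15,8.5],"roll":0,"fingers":1}])

```text
clock: 9.68
eef_pos: [0.5464, -0.2229, 0.155]
tool_rot: [0.987, 0.164, 0.0, 0.0]
ft_force: [-3.0, -0.2, 4.9]
grip_width: 0.0122
```

```bash
python3 - <<'E'
from h import *
delta([.544,-.222,.175],18.8)
E
```

```text
t 9.68 pos [ 0.5464 -0.2229  0.155 ] ang 18.8 -> cm [-0.19 -0.16 -2.  ] roll 0.0 F [-3.  -0.2  4.9] w 0.0122 j6 0.86
```

Gripped at 12.2 mm. The head read 1.3 mm under its true size in the same way, so this fits the 14 mm bar. Pulling up.

Call:
play_rows(motion=[{"translation":[0,0,-0.3],"roll":0,"fingers":1},{"translation":[0,0,-0.6],"roll":0,"fingers":1},{"translation":[0,0,-0.9],"roll":0,"fingers":1},{"translation":[0,0,-1.2],"roll":0,"fingers":1},{"translation":[0,0,-1.5],"roll":0,"fingers":1},{"translation":[0,0,-1.8],"roll":0,"fingers":1},{"translation":[0,0,-2.0],"roll":0,"fingers":1},{"translation":[0,0,-2.2],"roll":0,"fingers":1},{"translation":[0,0,-2.3],"roll":0,"fingers":1},{"translation":[0,0,-2.3],"roll":0,"fingers":1},{"translation":[0,0,-2.3],"roll":0,"fingers":1},{"translation":[0,0,-2.3],"roll":0,"fingers":1}])

```text
clock: 10.68
eef_pos: [0.5462, -0.2227, 0.1751]
tool_rot: [0.987, 0.164, -0.001, -0.0]
ft_force: [6.5, -4.5, -17.0]
grip_width: 0.0118
```

```bash
python3 - <<'E'
from h import *
delta([.544,-.222,.175],18.8)
E
```

```text
t 10.68 pos [ 0.5462 -0.2227  0.1751] ang 18.8 -> cm [-0.18 -0.14  0.02] roll 0.0 F [  6.5  -4.5 -17. ] w 0.0118 j6 0.86
```

It rose 20.1 mm and the downward pull is 17 N. I'll pull slightly more to confirm the upper stop, then hold.

Call:
play_rows(motion=[{"translation":[0,0,-0.1],"roll":0,"fingers":1},{"translation":[0,0,-0.15],"roll":0,"fingers":1},{"translation":[0,0,-0.15],"roll":0,"fingers":1},{"translation":[0,0,-0.15],"roll":0,"fingers":1},{"translation":[0,0,-0.15],"roll":0,"fingers":1},{"translation":[0,0,-0.15],"roll":0,"fingers":1},{"translation":[0,0,-0.15],"roll":0,"fingers":1},{"translation":[0,0,-0.15],"roll":0,"fingers":1}])

```text
clock: 11.35
eef_pos: [0.5461, -0.2227, 0.1752]
tool_rot: [0.987, 0.164, -0.002, -0.001]
ft_force: [7.2, -5.6, -23.0]
grip_width: 0.0123
```

```bash
python3 - <<'E'
from h import *
delta([.544,-.222,.175],18.8)
s=bot.camera("scene");t=bot.camera("top")
A=s["pixels"][100:250,90:400]
B=t["pixels"][90:280,100:410]
im=np.vstack([A,B]);cv2.imwrite("pics/f.png",cv2.resize(im[:,:,::-1],None,fx=1.75,fy=1.75,interpolation=2))
E
```

```text
t 11.35 pos [ 0.5461 -0.2227  0.1752] ang 18.8 -> cm [-0.18 -0.14  0.02] roll 0.0 F [  7.2  -5.6 -23. ] w 0.0123 j6 0.86
```

View pics/f.png

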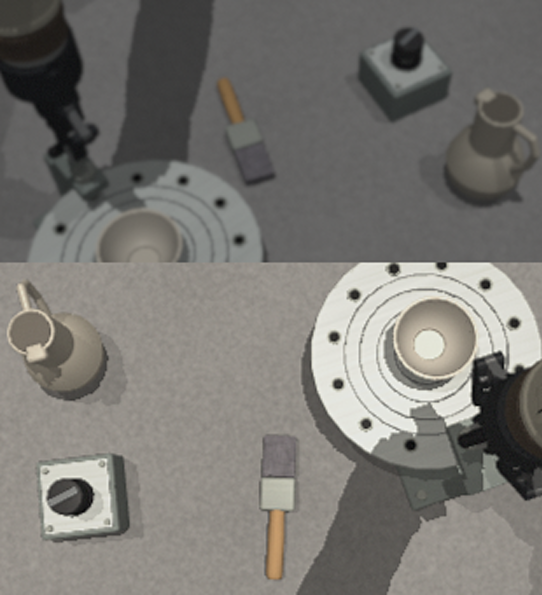

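The views show the bowl, jug and brush where they were, the stop's head out and turned, and the fingers holding the handle. Force went from 17 to 23 N with no more rise, so the pin is on its upper stop. Handing in.

```bash
python3 -c "
from workcell import bot
bot.job_done()
o=bot.get_obs();print(o['clock'],o['eef_pos'],o['ft_force'],o['grip_width'])"
```

```text
the job is handed in; nothing more can be done
the job is handed in; nothing more can be done
```

I cleared the stop and handed the job in with the gripper still holding the index pin fully up. It took about 11.5 s of the 51 s allowed. No verdict was reported, and I got no readings after hand-in.

- **Stop pushed in:** I gripped the head round its side and pushed until it bottomed. The force rose to 31 N with almost no more travel, and on release the gripper came back up 6.4 mm, against a 6 mm stroke.
- **Stop reset:** I turned the gripper 69° clockwise and ended at a wrist moment of 0.47 N·m, well above the 0.06 N·m friction, so the head was on its end stop. The ridge on the head turned only about 58° in the pictures. That fits the unknown starting turn of up to 0.25 rad, though the angle is only roughly measured.
- **Index pin:** It rose 20.1 mm. Pulling harder, from 17 to 23 N, gave no more rise, so it was on its upper stop.
- **Bowl, jug and brush:** In the last pictures all three looked unmoved; I did not measure them again.

**Disagreement:** my first position for the T-handle was about 3 mm off in the close-up view. I moved 2 mm to correct it, and the gripper closed on the bar normally.

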